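# Seat the sensor chamber in the inclined nest and trip the start switch

### The job

Set the clear sensor chamber gently into the inclined pocket of the measuring station so that its grey foot sits flat and square on the pocket floor, with the black plug pointing to the right, away from the red roller arm, and let go of it. Then start the run: push the switch's red roller arm sideways, to either side, by at least 30 degrees so that it trips, and let it spring back upright. Do not disturb the membrane box, the petri dish or the buffer bottle.

Things in the scene. Friction and masses are not known exactly. Their poses are not given: they have to be found in the camera images.
- chamber: Clear acrylic sensor chamber, loose, upright, 0.14 kg. Origin under its grey foot, z up. All mm: foot x -20..20, y -24..32, z 0..16. Clear block on it: x -16..16, y -12..28, z 16..46; its x faces, 32 apart, are a good grip. Round screw cap, radius 7.4, at x 0, y 8, z 46..58. Black plug, radius 5.5, points along -y at z 28, tip at y -32. A centrifuge stands nearer the robot.
- plug_tip (a point): Tip of the chamber's black plug (chamber frame [0, -32, 28] mm).
- station: Fixed measuring station: grey base plate (x -58..58, y -60..140, 12 mm thick), inclined nest on four pillars, blue switch housing at the left end (x 21..55, y 90..130, top at 77 mm). Origin at bench level below the nest; x leads away from its front, which faces the robot and somewhat to the robot's right; y to its left, z up. The wall behind the bench, with a notice board, begins at world x 0.64.
- nest: Aluminium plate, 85 x 105 mm, inclined 25 degrees to face up and to the station's front. Origin on the pocket floor, 62 mm above the bench; a seated chamber's origin and axes coincide with it (z out of the pocket, y left, x up the slope). Pocket x -21.5..21.5, y -25.5..33.5 mm, 10 mm deep, 2 mm chamfer. Orange key block at y 36..45, 36 mm above the floor, bars the plug from the left end.
- roller_arm (a joint): Angle of the switch's roller arm, rad. 0 = upright, at rest; positive leans to the station's right (toward the nest), negative to the left. A spring of 0.45 N m/rad returns it (about 4 N at the roller at 30 degrees); stops at +-0.9. It trips at 0.52 (30 degrees) either way. Pivot parallel to station x, at station [11, 110, 56] mm.
- roller (a point): Centre of the red roller (radius 12 mm, 12 mm wide) at the top of the roller arm, 60 mm above the pivot; at rest at station [1.5, 110, 116] mm.
- membrane_box: Bystander: small white box with teal lid, 47 x 65 x 28 mm, loose; origin centre of underside.
- petri_dish: Bystander: covered petri dish, 56 mm across, 13 mm high, loose; origin centre of underside.
- buffer_bottle: Bystander: white bottle with blue cap, 62 mm across, 134 mm high, loose; origin centre of underside.

How it is judged:
On the way, in this order (a step that is already met when the one before it is completed fails the run):
1. the chamber is seated flat and square in the pocket, plug to the right, and released (x of chamber in the frame of nest between -0.004 and 0.004 m and y of chamber in the frame of nest between -0.004 and 0.004 m and z of chamber in the frame of nest between -0.003 and 0.0025 m and angle between the z axis of chamber and the z axis of nest, either way round below 0.06 rad and angle between the x axis of chamber and the x axis of nest, either way round below 0.1 rad and y of plug_tip in the frame of nest below -0.02 m and contact force between chamber and the fingers below 0.05 N and linear speed of chamber below 0.02 m/s), for 0.2 s.
2. the roller arm is pushed 30 degrees to either side, with the chamber still seated (x of chamber in the frame of nest between -0.004 and 0.004 m and y of chamber in the frame of nest between -0.004 and 0.004 m and z of chamber in the frame of nest between -0.003 and 0.0025 m and angle between the z axis of chamber and the z axis of nest, either way round below 0.06 rad and angle between the x axis of chamber and the x axis of nest, either way round below 0.1 rad and y of plug_tip in the frame of nest below -0.02 m and (value of joint roller_arm above 0.52 rad or value of joint roller_arm below -0.52 rad)), for 0.04 s.
At the end, for the whole second after the job is handed in: Chamber released and still in the pocket: origin within 4 mm of the nest's in x and y, at most 2.5 mm above its floor, z axes within 0.06 rad, x axes within 0.1 rad, plug to the right; the roller arm, tripped after the seating, back within 0.1 rad of upright (all of step 1 and value of joint roller_arm between -0.1 and 0.1 rad); the robot touches nothing.
It fails at once if the membrane box is moved more than 30 mm (distance of membrane_box from where it was at the start of the episode above 0.03 m).
It fails at once if the petri dish is moved more than 30 mm (distance of petri_dish from where it was at the start of the episode above 0.03 m).
It fails at once if the buffer bottle is moved more than 30 mm (distance of buffer_bottle from where it was at the start of the episode above 0.03 m).
It fails at once if the chamber is slammed or forced into the nest (over 80 N) (contact force between chamber and nest above 80 N).
It also fails if it takes over 54 s, if anything falls off the work surface, if the arm or the gripper's body presses on something with over 40 N, if the wrist force passes 120 N, or if a joint passes its speed limit or range.

### The arm

A 6-joint arm with a two-finger parallel gripper is mounted at the origin on the work surface; the furniture and walls round the work are solid. World frame = base frame: x ahead of the robot, y to its left, z up, the work surface at z = 0. Lengths are in m, angles in rad, forces in N, time in s.
With the tool pointing down it reaches from about 0.275 to 1 m from the base axis. Payload 8.4 kg.
Tool frame: the origin (TCP) lies on the centre line of the jaws, within the pads' length; the fingertips stand 25 mm ahead of it and the grasp point (between the pads) lies 6 mm ahead of it; z points along the fingers, y is the line along which they close (so a half turn about z gives the same grasp; the last joint's range is limited). The gripper opens to 85 mm and grips with 20 to 120 N. Pads are 22 mm wide; open, the fingers measure 114 mm over their backs; the gripper's body (76 mm by 85 mm) begins 54 mm behind the grasp point. The pads swing forward as they close: fully open they stand 13 mm farther back than shut.
Start: joints at [1.251, 0.353, 1.633, -0, 1.155, -0.002], TCP at [0.195, 0.594, 0.231] pointing down, gripper open.
Joint ranges: [-2.63, 2.63], [-0.92, 2.1], [0.06, 2.66], [-1.3, 4.44], [0, 2.69], [-3.02, 3.02]. Speed limits (rad/s): [2.22, 2.22, 2.79, 3.14, 3.14, 3.14].

### API

Orientations are given as a unit quaternion [w, x, y, z].
In Python, from station import env gives the robot as it stands. The module is installed in compiled form; this text tells all that it offers.
- The arm moves only by the tool step_arm, never from a script. Its argument "targets" is a list of rows, each a list of 7 numbers: the shift along the tool's x, y, z in cm, then the turn, a rotation vector about the tool's x, y, z in degrees, then the finger opening in cm, from 0 to 8.54. In form: [[tx, ty, tz, rx, ry, rz, claw], ...]. A call has 1 to 12 rows; each row shifts and turns the commanded pose from where the row before left it, along the tool's axes as they then stand; what a row does not reach is not made up. A row lasts 1/8 s, in which the tool goes at most 62.5 mm and 10.7 degrees, less where a joint would pass 70% of its speed; a pose out of reach is approached as far as the arm can. A call is refused whole if a number of a shift passes 6.25 or a number of a turn 10.7, either way. A call with a gripper value outside its range is refused whole. The fingers move at their own pace and stop on an object; "squeeze" is the grip in N (left out, the last holds). Time passes only in rows, so rows that do not move let the fingers close. It gives the time, the measured TCP pose, the force, the opening and the grip force at its end, in the units of the state.
- env.get_state(): the state, without advancing time (a new reading comes with each control period).
- env.grab_frame(name): name is "side" or "top" or "wrist"; returns (picture, depth): 480x640x3 uint8, blue, green, red; 480x640 float32, m along the optical axis (not along the pixel's ray), 0 where there is no reading.
- env.camera_model(name): a dict with "fov_y" (degrees; the focal length in pixels is half the picture's height over the tangent of half this angle, whatever the lens; pixels are square), "cx", "cy" (the principal point, pixels), "T" (4x4, takes a point from camera to world coordinates). Camera axes: x right, y down, z forward; pixel columns grow to the right and rows downward; lengths in m; the calibration is good to about 2 mm. A picture is of the moment at which its call begins: read the wrist's pose just before it. camera_model takes no time and is no camera call; for the wrist camera it gives the pose at the moment of the call.
- env.close_job(): hands the job in; it is judged then, once.
The state is a dict: "time_s": time; "qpos": joint angles; "qd": joint speeds; "joint_torque": joint torques, N m; "tool_pos": TCP position; "ee_rot": TCP orientation; "wrist_force": force on the tool from outside, world axes, zero at the start; "wrist_torque": the same for the moment, N m; "gripper_width": opening from 0.0 (shut) to 1.0 (fully open); "gripper_force": force on a finger pad.
Only numpy, scipy, OpenCV 4.12 (cv2) and the standard library are available. Lean on these libraries where they do the work, as an engineer would, in place of code of your own. Each camera call takes 0.05 s, during which the arm holds its last target. There are 200 camera calls.

## Working session

There is one attempt and no reset: what is moved stays moved. The work goes in short steps, Python scripts to look and compute and a tool call to move; the robot and the scene stay as the last step left them, time stands still between calls to the robot, and variables do not carry over. Pictures are saved under pics/ and viewed, at most 12 in all, crops included, and the job is handed in when it is done.

Besides the shell and the picture viewer there is one more tool, called after "Emit:" by a JSON object that holds its "name" and its "arguments". step_arm: Moves the arm, as the interface text tells. Its arguments: {"type":"object","properties":{"targets":{"type":"array"},"squeeze":{"type":"number"}},"required":["targets"]}

```bash
mkdir -p pics; cat > h.py <<'E'
import numpy as np, cv2
from station import env
from scipy.spatial.transform import Rotation as R
def grab(n,tag):
    m=env.camera_model(n); b,d=env.grab_frame(n)
    cv2.imwrite(f'pics/{tag}.png',b); np.savez(f'{tag}.npz',b=b,d=d,T=m['T'],f=240/np.tan(np.radians(m['fov_y']/2)),c=[m['cx'],m['cy']])
class V:
    def __init__(s,tag):
        z=np.load(f'{tag}.npz'); s.b=z['b'];s.d=z['d'];s.T=z['T'];s.f=float(z['f']);s.c=z['c']
    def ray(s,u,v): return s.T[:3,3], s.T[:3,:3]@np.array([(u-s.c[0])/s.f,(v-s.c[1])/s.f,1])
    def plane(s,u,v,z):
        o,r=s.ray(u,v); return o+r*(z-o[2])/r[2]
    def dep(s,u,v):
        o,r=s.ray(u,v); return o+r*float(s.d[int(v),int(u)])
    def proj(s,p):
        q=s.T[:3,:3].T@(np.asarray(p)-s.T[:3,3]); return q[:2]/q[2]*s.f+s.c
    def cloud(s):
        v,u=np.mgrid[:480,:640]; q=np.stack([(u-s.c[0])/s.f,(v-s.c[1])/s.f,np.ones_like(u)],-1)*s.d[...,None]
        return q@s.T[:3,:3].T+s.T[:3,3]
E
python3 - <<'E'
from h import *
for n in ['top','side','wrist']:
    grab(n,n+'0'); v=V(n+'0'); print(n,v.f,v.c,np.round(v.T,3).tolist())
s=env.get_state(); print(s)
E
```

```text
top 497.593846850996 [322.73670113 245.42361152] [[-0.011, -0.996, 0.091, 0.353], [-1.0, 0.008, -0.029, -0.104], [0.028, -0.091, -0.995, 1.085], [0.0, 0.0, 0.0, 1.0]]
side 506.6426205634072 [320.65105513 241.85682454] [[0.029, -0.812, 0.583, -0.123], [-0.999, -0.015, 0.029, -0.152], [-0.014, -0.583, -0.812, 0.905], [0.0, 0.0, 0.0, 1.0]]
wrist 432.6070454160487 [321.06051425 238.76586813] [[0.312, 0.918, 0.246, 0.133], [0.95, -0.301, -0.082, 0.614], [-0.001, 0.259, -0.966, 0.373], [0.0, 0.0, 0.0, 1.0]]
{'time_s': 0.15, 'qpos': array([ 1.25054989e+00,  3.53470817e-01,  1.63396174e+00, -8.37245906e-06,
        1.15516825e+00, -2.38301490e-03]), 'qd': array([ 6.47643832e-04, -1.34799735e-03, -1.56135217e-03, -6.09801941e-04,
        2.34258197e-04,  3.86633553e-05]), 'joint_torque': array([-2.38360747e-05, -6.05640292e+01, -3.42342710e+01, -7.90873219e-05,
        6.15250727e-03,  2.67100006e-05]), 'tool_pos': array([0.19521775, 0.59335944, 0.23024619]), 'ee_rot': array([-7.71833936e-05,  1.58261781e-01,  9.87397060e-01, -4.98146460e-04]), 'wrist_force': array([-0.52107046, -0.89699615,  0.40861076]), 'wrist_torque': array([-0.00245409, -0.0022868 ,  0.00536654]), 'gripper_force': 0.0, 'gripper_width': 0.9995148530933933}
```

View pics/top0.png

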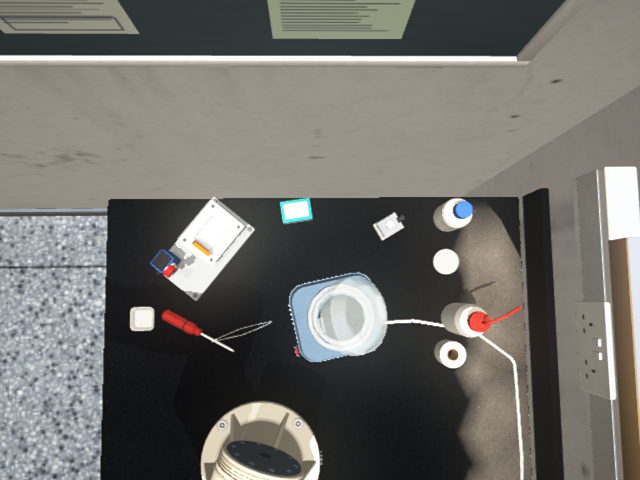

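View pics/side0.png

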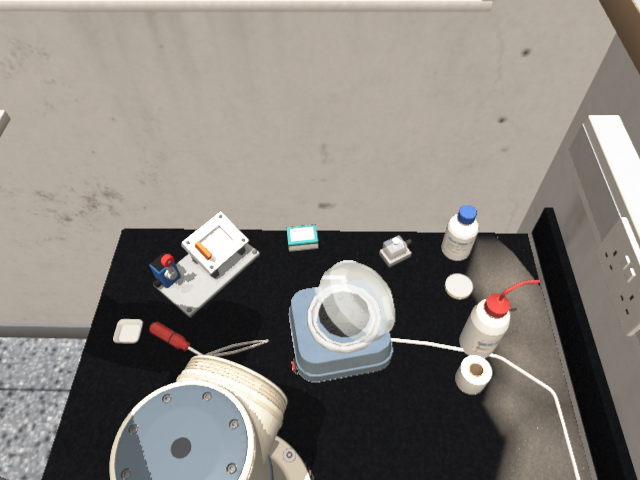

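Top view: the station is at (210,250), the blue switch at (163,262) and the orange key at (201,247). The chamber is at (388,226) with its plug toward (403,217). The box, dish and bottle are at (296,210), (446,262) and (455,215). The side view agrees. I'll zoom in on the station and chamber next.

```bash
python3 - <<'E'
from h import *
t,s=V('top0'),V('side0')
def crop(b,x,y,w,h): return cv2.resize(b[y:y+h,x:x+w],(400,300),interpolation=cv2.INTER_CUBIC)
# station crops 128x96 , chamber crops 64x48
im=np.vstack([np.hstack([crop(t.b,140,190,128,120)if 0 else crop(t.b,140,190,160,120),crop(t.b,356,202,64,48)]),np.hstack([crop(s.b,135,200,160,120),crop(s.b,364,226,64,48)])])
cv2.imwrite('pics/crop1.png',im)
C=t.cloud()
for (u,v) in [(213,202),(250,230),(196,296),(201,247),(183,262),(163,262),(388,226),(380,228),(396,218),(350,210),(296,210),(446,262)]:
    print((u,v),np.round(C[v,u],4))
E
```

```text
(213, 202) [0.5331 0.0868 0.088 ]
(250, 230) [0.4846 0.0208 0.0156]
(196, 296) [0.3443 0.1349 0.0149]
(201, 247) [0.4415 0.1081 0.0959]
(183, 262) [0.4173 0.1648 0.0091]
(163, 262) [0.4136 0.188  0.0759]
(388, 226) [ 0.4856 -0.2711  0.0583]
(380, 228) [ 0.483  -0.256   0.0467]
(396, 218) [ 0.5063 -0.2932  0.031 ]
(350, 210) [ 0.5295 -0.1973 -0.0008]
(296, 210) [ 0.5258 -0.0787  0.0265]
(446, 262) [ 0.4117 -0.403   0.0138]
```

View pics/crop1.png

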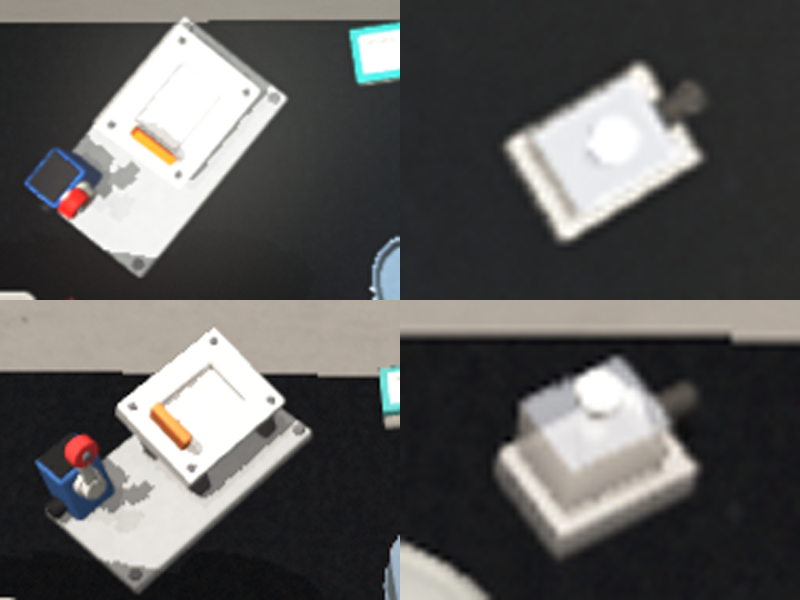

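The crops show the chamber's foot and plug clearly, with the plug to the upper right. They also show the nest pocket, the orange key on the switch side, and the red roller. Depth readings are dense, so I'll measure from the point clouds.

```bash
cat > meas.py <<'E'
from h import *
def rect(P):
    (c,(w,h),a)=cv2.minAreaRect((P[:,:2]*1000).astype(np.float32))
    return np.round(c,1),np.round((w,h),1),round(a,2)
def chamber(tag,c0=(.485,-.27)):
    v=V(tag);C=v.cloud();g=v.b.max(-1)
    m=(np.hypot(C[...,0]-c0[0],C[...,1]-c0[1])<.06)
    top=m&(abs(C[...,2]-.046)<.003)
    print(tag,'blocktop',top.sum(),rect(C[top]),'z',np.median(C[top][:,2]))
    foot=m&(abs(C[...,2]-.0155)<.004)&(g>100); print(' foot',foot.sum(),rect(C[foot]),np.median(C[foot][:,2]))
    P=C[m&(C[...,2]>.010)&(g>100)]; print(' all',rect(P))
    cap=m&(C[...,2]>.054); print(' cap',C[cap].mean(0).round(4))
    pl=m&(abs(C[...,2]-.031)<.006)&(g<110);print(' plug',pl.sum(),C[pl].mean(0).round(4))
def nest(tag,p0=(.46,.09)):
    v=V(tag);C=v.cloud();g=v.b.min(-1)
    m=(np.hypot(C[...,0]-p0[0],C[...,1]-p0[1])<.07)&(C[...,2]>.04)&(C[...,2]<.105)&(g>90)
    P=C[m];best=None;rng=np.random.default_rng(0)
    for _ in range(400):
        a=P[rng.choice(len(P),3,replace=False)];n=np.cross(a[1]-a[0],a[2]-a[0]);n/=np.linalg.norm(n)+1e-12
        i=abs((P-a[0])@n)<.0015
        if best is None or i.sum()>best.sum():best=i
    for _ in range(3):
        c=P[best].mean(0);n=np.linalg.svd(P[best]-c,full_matrices=False)[2][2];n*=np.sign(n[2]);best=abs((P-c)@n)<.0015
    yaw=np.arctan2(-n[1],-n[0]);print(tag,'plane',best.sum(),'tilt',np.degrees(np.arccos(n[2])),'yaw',np.degrees(yaw))
    return v,C,c,n,yaw,m
E
python3 - <<'E'
from meas import *
for t in ['top0','side0']:
    chamber(t)
    v,C,c,n,yaw,m=nest(t)
    # base plate points
    b=(abs(C[...,2]-.012)<.003)&(np.hypot(C[...,0]-.44,C[...,1]-.11)<.14)&(v.b.min(-1)>70)
    print(' base',b.sum(),rect(C[b]))
    x=np.array([np.cos(yaw),np.sin(yaw),0]);y=np.array([-x[1],x[0],0]);xs=np.cross(y,n)
    h=(C-c)@n
    pl=C[m&(abs(h)<.002)];fl=C[m&(abs(h+.010)<.002)];fl2=C[m&(abs(h-.010)<.002)]
    for nm,Q in (('h0',pl),('h-10',fl),('h+10',fl2)):
        if len(Q): print(' ',nm,len(Q),'xs',np.percentile((Q-c)@xs,[0,2,50,98,100]).round(4),'y',np.percentile((Q-c)@y,[0,2,50,98,100]).round(4))
    print('  c',c.round(4))
    red=(v.b[...,2]>150)&(v.b[...,1]<60)&(C[...,2]>.09)&(np.hypot(C[...,0]-.41,C[...,1]-.16)<.08)
    print('  red',C[red].mean(0).round(4),red.sum())
    o=(v.b[...,2]>200)&(v.b[...,0]<80)&(v.b[...,1]>90)&(np.hypot(C[...,0]-.44,C[...,1]-.11)<.05)
    print('  orange',C[o].mean(0).round(4),'bbox',rect(C[o]))
E
```

```text
top0 blocktop 218 (array([ 489.7, -274.1]), array([31.5, 40.2]), 30.64) z 0.045690941740944235
 foot 128 (array([ 491.7, -277.5]), array([39.6, 56.1]), 30.62) 0.01507099497763642
 all (array([ 491.7, -277.5]), array([39.6, 56.1]), 30.62)
 cap [ 0.4899 -0.2739  0.0577]
 plug 36 [ 0.506  -0.3025  0.0319]
top0 plane 825 tilt 24.497596545290822 yaw 49.69088929753642
 base 1943 (array([446.8, 118.9]), array([115.7, 199.6]), 50.67)
  h0 1004 xs [-0.0445 -0.0424  0.0021  0.0405  0.0423] y [-0.0521 -0.0496 -0.0007  0.0519  0.0541]
  h-10 445 xs [-0.0232 -0.0226 -0.0015  0.0413  0.0425] y [-0.0331 -0.0274  0.0008  0.0299  0.0482]
  h+10 3 xs [-0.0156 -0.0152 -0.0051  0.0174  0.0183] y [0.0326 0.0326 0.0328 0.0355 0.0356]
  c [0.4738 0.0935 0.0711]
  red [0.3947 0.1617 0.1231] 40
  orange [0.4404 0.1092 0.0941] bbox (array([440.3, 109.2]), array([37.4,  6.3]), 51.19)
side0 blocktop 195 (array([ 491.3, -276. ]), array([34.3, 41.7]), 30.93) z 0.04681826473047723
 foot 136 (array([ 481.7, -279.1]), array([36.6, 63.6]), 0.49) 0.016320533502474366
 all (array([ 493.1, -278.1]), array([42. , 57.3]), 30.17)
 cap [ 0.4917 -0.2752  0.059 ]
 plug 31 [ 0.5057 -0.2988  0.0328]
side0 plane 833 tilt 24.57504195112109 yaw 50.730164407193456
 base 2331 (array([448. , 117.7]), array([117.5, 199.6]), 50.91)
  h0 997 xs [-0.0424 -0.0412  0.0003  0.0416  0.0431] y [-0.0533 -0.0513 -0.0005  0.0518  0.053 ]
  h-10 398 xs [-0.0423 -0.0416  0.0008  0.0222  0.0424] y [-0.0485 -0.03   -0.0024  0.0521  0.0527]
  h+10 1 xs [-0.0046 -0.0046 -0.0046 -0.0046 -0.0046] y [0.0415 0.0415 0.0415 0.0415 0.0415]
  c [0.4741 0.0921 0.0715]
  red [0.392  0.1618 0.1231] 17
  orange [0.4356 0.1089 0.0916] bbox (array([435.4, 108.5]), array([29.6,  2.7]), 54.53)
```

```bash
cat > plan.py <<'E'
from h import *
CH=dict(p=np.array([.4913,-.2774,0.]),yaw=30.7)   # foot centre-> see origin()
def frame(yaw,tilt=0):  # station-like frame: x uphill
    return R.from_euler('z',yaw,degrees=True)*R.from_euler('y',-tilt,degrees=True)
NEST_O=np.array([.4785,.0925,.062]);NEST=frame(50.8,25)
def toolrot(F): return F*R.from_matrix(np.array([[0,1,0],[1,0,0],[0,0,-1.]]).T) # tool x=F y, tool y=F x, tool z=-F z
def delta(p,F,grasp=True):
    """shift (cm, current tool axes) and turn (deg) to bring grasp point to p with tool rot from F"""
    s=env.get_state();q=s['ee_rot'];Rc=R.from_quat([q[1],q[2],q[3],q[0]]);Rt=toolrot(F)
    tcp=np.asarray(p)-Rt.apply([0,0,.006])
    print('shift now-axes',(Rc.inv().apply(tcp-s['tool_pos'])*100).round(2),'turn',np.degrees((Rc.inv()*Rt).as_rotvec()).round(2),'shift final-axes',(Rt.inv().apply(tcp-s['tool_pos'])*100).round(2),'t',s['time_s'],'q',s['qpos'].round(2))
E
python3 - <<'E'
from plan import *
C=V('side0').cloud();m=(np.hypot(C[...,0]-.3,C[...,1]+.17)<.16)
Ct=V('top0').cloud();mt=(np.hypot(Ct[...,0]-.3,Ct[...,1]+.17)<.16)
print('centrifuge zmax',C[m][:,2].max(),Ct[mt][:,2].max(),'x range of high', [Ct[mt&(Ct[...,2]>z)].reshape(-1,3).min(0).round(3).tolist()+Ct[mt&(Ct[...,2]>z)].max(0).round(3).tolist() for z in (.1,.15,.2)if (mt&(Ct[...,2]>z)).any()])
F=frame(30.7);blk=np.array([.4905,-.2745,.15]);delta(blk,F)
E
```

```text
centrifuge zmax 0.19701279838749042 1.0848498969173246 x range of high [[0.232, -0.255, 0.107, 0.378, -0.104, 1.085], [0.233, -0.233, 0.15, 0.376, -0.104, 1.085], [0.353, -0.104, 1.085, 0.353, -0.104, 1.085]]
shift now-axes [-55.17 -73.2    7.5 ] turn [-6.000e-02  2.000e-02  4.109e+01] shift final-axes [-89.7  -18.92   7.42] t 0.15 q [ 1.25  0.35  1.63 -0.    1.16 -0.  ]
```

Emit:
{"name": "step_arm", "arguments": {"targets": [[0,0,-0.6,0,0,10.3,8.5],[0,0,-0.6,0,0,10.3,8.5],[0,0,-0.6,0,0,10.3,8.5],[0,0,-0.2,0,0,10.2,8.5],[-5.6,-1.2,0,0,0,0,8.5],[-5.6,-1.2,0,0,0,0,8.5],[-5.6,-1.2,0,0,0,0,8.5],[-5.6,-1.2,0,0,0,0,8.5],[-5.6,-1.2,0,0,0,0,8.5],[-5.6,-1.2,0,0,0,0,8.5],[-5.6,-1.2,0,0,0,0,8.5],[-5.6,-1.2,0,0,0,0,8.5]]}}

```text
time_s: 1.65
tool_pos: [0.3416, 0.1578, 0.2509]
ee_rot: [0.0, 0.495, 0.869, 0.0]
wrist_force: [1.1, -0.2, 0.3]
gripper_width: 0.992
gripper_force: 0.0
```

Emit:
{"name": "step_arm", "arguments": {"targets": [[-5.6,-1.2,0,0,0,0,8.5],[-5.6,-1.2,0,0,0,0,8.5],[-5.6,-1.2,0,0,0,0,8.5],[-5.6,-1.2,0,0,0,0,8.5],[-5.6,-1.2,0,0,0,0,7],[-5.6,-1.2,0,0,0,0,6],[-5.6,-1.1,0,0,0,0,6],[-5.6,-1,0,0,0,0,6],[0,0,4,0,0,0,6],[0,0,3,0,0,0,6],[0,0,0,0,0,0,6]]}}

```text
time_s: 3.02
tool_pos: [0.4884, -0.2725, 0.1785]
ee_rot: [-0.003, 0.495, 0.869, -0.0]
wrist_force: [0.4, -0.5, -0.1]
gripper_width: 0.701
gripper_force: 0.0
```

```bash
python3 - <<'E'
from plan import *
grab('wrist','wrist1')
delta([.4905,-.2745,.038],frame(30.7))
from meas import chamber
chamber('wrist1')
E
```

```text
shift now-axes [-0.2   0.02 13.63] turn [-0.06 -0.11 -0.01] shift final-axes [-0.18  0.   13.63] t 3.075 q [-0.51  0.31  1.82  0.    1.01 -1.05]
wrist1 blocktop 2415 (array([ 491.4, -274.5]), array([31.8, 40.1]), 30.29) z 0.04597472062693936
 foot 906 (array([ 493.3, -278. ]), array([39.9, 55.6]), 30.8) 0.015678812783723628
 all (array([ 491.2, -279.3]), array([116.1,  55.6]), 30.8)
 cap [ 0.4827 -0.2657  0.2436]
 plug 314 [ 0.5076 -0.3028  0.0321]
```

View pics/wrist1.png

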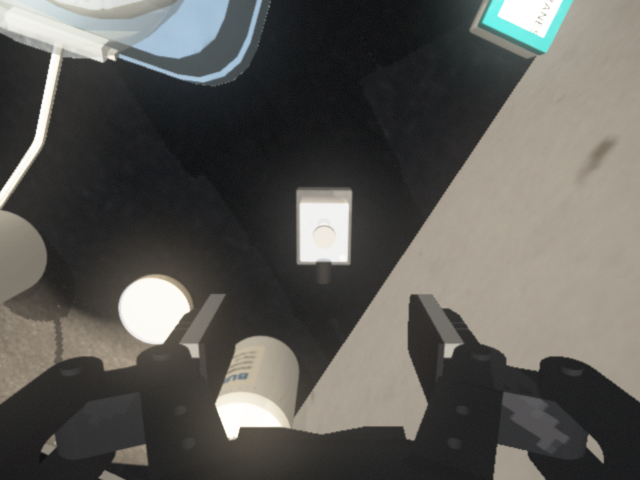

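Wrist view: the chamber is centred between the fingers. The block is at (325,232) and the plug at (323,272), with the bottle and dish clear of the descent. I'll descend and grasp.

Emit:
{"name": "step_arm", "arguments": {"targets": [[-0.22,0.07,3.5,0,0,0,6],[0,0,3.5,0,0,0,5.5],[0,0,3.0,0,0,0,5],[0,0,2,0,0,0,5],[0,0,1,0,0,0,5],[0,0,0.6,0,0,0,5],[0,0,0,0,0,0,5],[0,0,0,0,0,0,5]], "squeeze": 20}}

```text
time_s: 4.08
tool_pos: [0.4923, -0.2751, 0.0456]
ee_rot: [0.001, 0.495, 0.869, 0.0]
wrist_force: [0.2, -0.2, 0.0]
gripper_width: 0.582
gripper_force: 0.0
```

Emit:
{"name": "step_arm", "arguments": {"targets": [[0,0,0,0,0,0,4],[0,0,0,0,0,0,3.4],[0,0,0,0,0,0,2.8],[0,0,0,0,0,0,2.8],[0,0,0,0,0,0,2.8],[0,0,0,0,0,0,2.8]], "squeeze": 25}}

```text
time_s: 4.82
tool_pos: [0.4918, -0.275, 0.0454]
ee_rot: [0.0, 0.495, 0.869, -0.0]
wrist_force: [-3.1, -0.3, 6.9]
gripper_width: 0.33
gripper_force: 3.5
```

Emit:
{"name": "step_arm", "arguments": {"targets": [[0,0,0,0,0,0,2],[0,0,0,0,0,0,1.5],[0,0,0,0,0,0,1.5]], "squeeze": 30}}

```text
time_s: 5.2
tool_pos: [0.4922, -0.2756, 0.046]
ee_rot: [0.001, 0.495, 0.869, -0.0]
wrist_force: [-4.2, -0.7, 11.8]
gripper_width: 0.174
gripper_force: 9.0
```

```bash
python3 - <<'E'
from h import *
grab('wrist','wrist2')
E
```

```text
(no output)
```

View pics/wrist2.png

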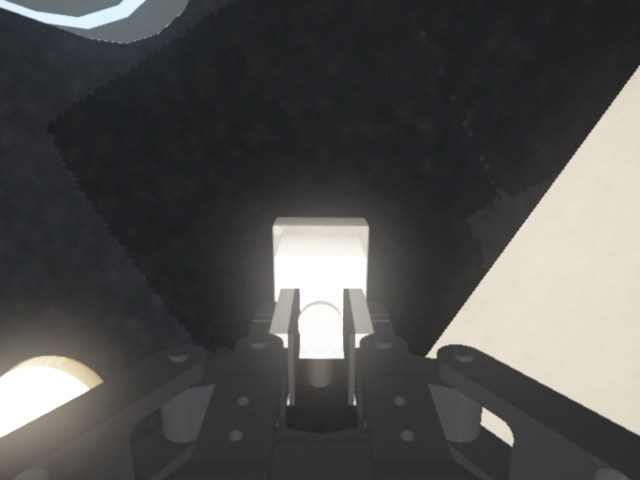

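The fingers have closed to about 15 mm on the cap, above the block, around (320,315). They look higher than expected, so I'll open and check the fingertip depth.

Emit:
{"name": "step_arm", "arguments": {"targets": [[0,0,0,0,0,0,3],[0,0,0,0,0,0,4],[0,0,0,0,0,0,5],[0,0,0,0,0,0,5]]}}

```text
time_s: 5.75
tool_pos: [0.4917, -0.2747, 0.0446]
ee_rot: [-0.0, 0.495, 0.869, 0.0]
wrist_force: [-0.1, -1.5, -0.0]
gripper_width: 0.584
gripper_force: 0.0
```

```bash
python3 - <<'E'
from h import *
s=env.get_state();q=s['ee_rot'];Rc=R.from_quat([q[1],q[2],q[3],q[0]])
grab('wrist','wrist3');grab('top','top3');grab('side','side3')
for t in ('wrist2','wrist3'):
    v=V(t);C=v.cloud();L=Rc.inv().apply((C-s['tool_pos']).reshape(-1,3)).reshape(C.shape)*1000
    for u,w in [(285,300),(285,320),(275,340),(265,335),(357,300),(357,320),(320,310),(320,260),(320,350)]: print(t,(u,w),L[w,u].round(1),C[w,u].round(3))
v=V('wrist3')
cv2.imwrite('pics/mix3.png',np.hstack([cv2.resize(v.b[150:450,170:470],(400,400)),cv2.resize(V('side3').b[200:300,350:450],(400,400),interpolation=cv2.INTER_CUBIC)]))
from meas import chamber
chamber('side3')
E
```

```text
wrist2 (285, 300) [ 10.  -11.5 -16.6] [ 0.477 -0.272  0.061]
wrist2 (285, 320) [  9.8 -10.4 -30.7] [ 0.478 -0.272  0.075]
wrist2 (275, 340) [ 11.7 -11.6 -46. ] [ 0.476 -0.271  0.091]
wrist2 (265, 335) [ 12.  -14.4 -43.9] [ 0.473 -0.272  0.089]
wrist2 (357, 300) [  9.8  11.4 -16.2] [ 0.497 -0.26   0.061]
wrist2 (357, 320) [  9.8  10.2 -30.5] [ 0.496 -0.261  0.075]
wrist2 (320, 310) [  4.7  -0.4 -12.7] [ 0.489 -0.271  0.057]
wrist2 (320, 260) [18.2 -0.5 -0.9] [ 0.482 -0.259  0.046]
wrist2 (320, 350) [-16.5  -0.5  -1. ] [ 0.5   -0.289  0.046]
wrist3 (285, 300) [  4.6 -12.8  -0.5] [ 0.478 -0.277  0.045]
wrist3 (285, 320) [ -2.6 -12.9  -1.6] [ 0.482 -0.283  0.046]
wrist3 (275, 340) [-27.1 -20.3  29.4] [ 0.488 -0.308  0.015]
wrist3 (265, 335) [-32.4 -26.8  44.3] [ 0.485 -0.316  0.   ]
wrist3 (357, 300) [ 5.7 12.5 -2.9] [ 0.5   -0.263  0.048]
wrist3 (357, 320) [-2.5 12.8 -1.7] [ 0.504 -0.27   0.046]
wrist3 (320, 310) [  6.8  -0.4 -13.8] [ 0.488 -0.269  0.058]
wrist3 (320, 260) [19.6 -0.4 -0.9] [ 0.481 -0.258  0.045]
wrist3 (320, 350) [-14.2  -0.4  -2. ] [ 0.499 -0.287  0.047]
side3 blocktop 130 (array([ 492.1, -267.6]), array([33. , 46.6]), 85.94) z 0.046785201147750755
 foot 68 (array([ 477.6, -279.5]), array([61.6, 30.8]), 87.84) 0.01685400943857368
 all (array([ 477. , -274.8]), array([98.4, 66.1]), 54.79)
 cap [ 0.4656 -0.2692  0.2463]
 plug 5 [ 0.4901 -0.2581  0.0309]
```

View pics/mix3.png

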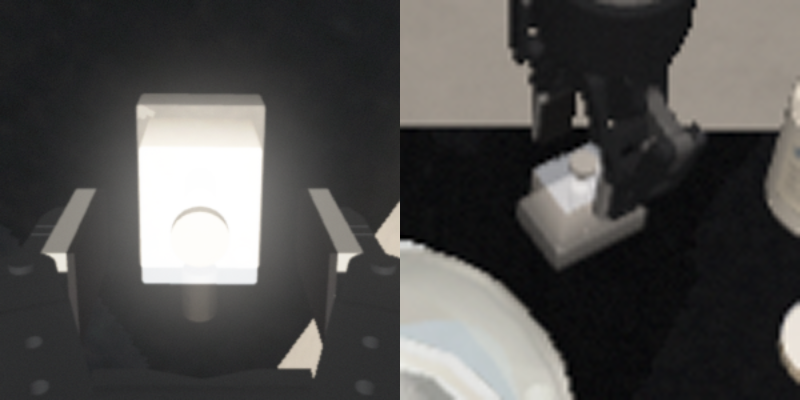

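```bash
python3 - <<'E'
from h import *
s=env.get_state();q=s['ee_rot'];Rc=R.from_quat([q[1],q[2],q[3],q[0]]);print(s['tool_pos'],s['wrist_force'],s['gripper_width'])
for t in ('wrist2','wrist3','wrist1'):
    v=V(t);C=v.cloud();T=v.T
    # local via camera frame: camera->tool constant from current state
    M=env.camera_model('wrist')['T'];A=np.linalg.inv(M)
    D=C@T[:3,:3]-T[:3,3]@T[:3,:3]   # camera coords
    W=D@M[:3,:3].T+M[:3,3]
    L=Rc.inv().apply((W-s['tool_pos']).reshape(-1,3)).reshape(C.shape)*1000
    m=(abs(L[...,0])<14)&(abs(L[...,1])<48)&(L[...,2]<40)&(L[...,2]>-60)&(v.b.max(-1)<170)
    for sg in (-1,1):
        P=L[m&(L[...,1]*sg>5)]; print(t,sg,len(P),'zmax pct',np.percentile(P[:,2],[50,90,97,99.5]).round(1),P[P[:,2]>np.percentile(P[:,2],97)].mean(0).round(1))
v=V('wrist3')
for u,w in [(240,291),(230,296),(222,305),(212,325),(215,345),(222,380),(210,340)]:
    o=v.dep(u,w);print((u,w),(Rc.inv().apply(o-s['tool_pos'])*1000).round(1),v.b[w,u])
E
```

```text
[ 0.49178323 -0.27476995  0.04469716] [-0.17211189  0.25072188  0.90799268] 0.586532277552681
wrist2 -1 10120 zmax pct [-53.8 -29.6 -15.3  -8.4] [  7.  -13.9 -11.2]
wrist2 1 10164 zmax pct [-53.7 -27.7 -12.9  -4.8] [ 4.3 13.2 -5.1]
wrist3 -1 9941 zmax pct [-52.  -19.2 -10.6  -5.3] [  3.2 -26.   -7.3]
wrist3 1 9860 zmax pct [-51.9 -18.6  -9.8  -2.5] [ 2.2 25.  -1.1]
wrist1 -1 7977 zmax pct [-47.1 -18.1 -11.4  -7.2] [  1.5 -30.3  -8.9]
wrist1 1 7933 zmax pct [-45.9 -18.  -11.3  -6.9] [ 1.6 30.6 -8.8]
(240, 291) [ 10.7 -27.3  -7. ] [102 106 107]
(230, 296) [ 11.1 -29.5 -12.3] [136 143 148]
(222, 305) [ 10.9 -30.7 -19. ] [134 141 144]
(212, 325) [ 10.7 -30.5 -32.2] [131 139 142]
(215, 345) [  9.2 -27.8 -40.7] [223 232 236]
(222, 380) [ 17.3 -19.2 -69.2] [53 52 52]
(210, 340) [ 11.  -28.8 -41.4] [208 220 223]
```

The wrist depth shows the fingertips really end about level with the reported TCP, not 25 mm ahead of it. The pads were therefore above the block, so I'll go 2.4 cm lower and grip again.

Emit:
{"name": "step_arm", "arguments": {"targets": [[0,0,0.8,0,0,0,5],[0,0,0.8,0,0,0,5],[0,0,0.8,0,0,0,5],[0,0,0,0,0,0,5],[0,0,0,0,0,0,4],[0,0,0,0,0,0,3.4],[0,0,0,0,0,0,2.8],[0,0,0,0,0,0,2.8],[0,0,0,0,0,0,2.8],[0,0,0,0,0,0,2.5]], "squeeze": 30}}

```text
time_s: 7.15
tool_pos: [0.4921, -0.275, 0.0212]
ee_rot: [0.0, 0.495, 0.869, -0.0]
wrist_force: [0.0, 0.3, 5.9]
gripper_width: 0.365
gripper_force: 31.2
```

Emit:
{"name": "step_arm", "arguments": {"targets": [[0,0,-0.5,0,0,0,2.5],[0,0,-2,0,0,0,2.5],[0,0,-4,0,0,0,2.5],[0,0,-5,0,0,0,2.5],[0,0,-5,0,0,0,2.5],[0,0,-3,0,0,0,2.5],[0,0,0,0,0,0,2.5]]}}

```text
time_s: 8.02
tool_pos: [0.4929, -0.2754, 0.2183]
ee_rot: [0.002, 0.495, 0.869, 0.0]
wrist_force: [-0.1, 0.6, -1.9]
gripper_width: 0.372
gripper_force: 30.5
```

```bash
cat > inhand.py <<'E'
from h import *
def inhand(tag):
    s=env.get_state();q=s['ee_rot'];Rc=R.from_quat([q[1],q[2],q[3],q[0]])
    grab('wrist',tag);v=V(tag);C=v.cloud()
    L=Rc.inv().apply((C-s['tool_pos']).reshape(-1,3)).reshape(C.shape)*1000
    g=v.b.min(-1)
    m=(abs(L[...,1])<15)&(L[...,0]>-25)&(L[...,0]<40)&(L[...,2]>-45)&(L[...,2]<30)
    print('hist',[(int(a),int(b)) for b,a in zip(*np.histogram(L[m][:,2],bins=range(-45,30,3)))])
    return s,v,L,g
E
python3 - <<'E'
from inhand import *
s,v,L,g=inhand('wrist4');print({k:s[k] for k in('time_s','tool_pos','wrist_force','gripper_width','gripper_force')})
E
```

```text
hist [(-45, 0), (-42, 0), (-39, 2016), (-36, 297), (-33, 15), (-30, 1), (-27, 8694), (-24, 1039), (-21, 325), (-18, 328), (-15, 281), (-12, 288), (-9, 262), (-6, 245), (-3, 224), (0, 224), (3, 943), (6, 354), (9, 162), (12, 173), (15, 143), (18, 137), (21, 6), (24, 0)]
{'time_s': 8.025, 'tool_pos': array([ 0.49293766, -0.27540217,  0.21826609]), 'wrist_force': array([-0.07878667,  0.61484602, -1.94012959]), 'gripper_width': 0.37162213834545293, 'gripper_force': 30.515778064727783}
```

View pics/wrist4.png

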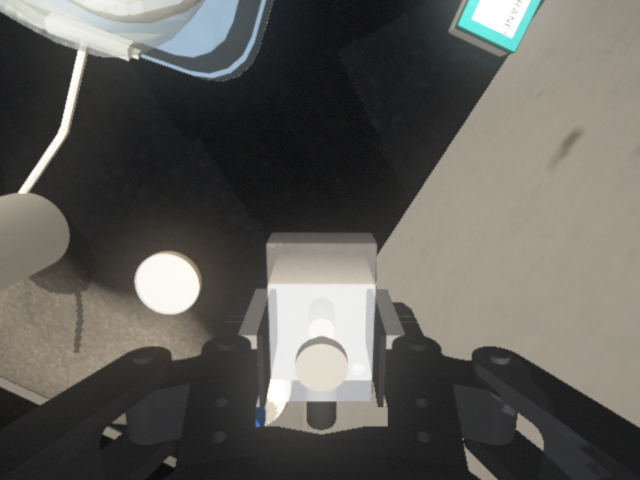

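Wrist view: the chamber is held square between the pads, with the cap at (321,362) and the plug at (321,410). Next: its pose in the hand, and the move to the station.

```bash
cat >> inhand.py <<'E'
def pose(L,zc=-25.5):
    m=(abs(L[...,1])<14.5)&(L[...,0]>-18)&(L[...,0]<22)&(abs(L[...,2]-zc)<3)
    P=L[m];A=np.c_[P[:,:2],np.ones(len(P))]
    k,*_=np.linalg.lstsq(A,P[:,2],rcond=None);r=abs(A@k-P[:,2])<.8;k,*_=np.linalg.lstsq(A[r],P[r,2],rcond=None)
    print('top plane: slopes deg',np.degrees(k[:2]).round(2),'z0',k[2].round(2),'rect',[np.round(a,2) for a in cv2.minAreaRect(P[:,:2].astype(np.float32))])
    c=L[(abs(L[...,1])<9)&(abs(L[...,2]-zc+12)<2)&(abs(L[...,0])<12)]
    print('cap rect centre',np.round(cv2.minEnclosingCircle(c[:,:2].astype(np.float32)),2) if 0 else cv2.minEnclosingCircle(c[:,:2].astype(np.float32)))
E
python3 - <<'E'
from inhand import *
from plan import *
v=V('wrist4');s=env.get_state();q=s['ee_rot'];Rc=R.from_quat([q[1],q[2],q[3],q[0]])
L=Rc.inv().apply((v.cloud()-s['tool_pos']).reshape(-1,3)).reshape(480,640,3)*1000
pose(L)
f=frame(50.8);delta(NEST_O*[1,1,0]+f.apply([0,-.09,.23]),f)
E
```

```text
top plane: slopes deg [ 0.66 -0.05] z0 -26.77 rect [array([0.99, 0.  ]), array([28.99, 37.95]), np.float64(89.99)]
cap rect centre ((-0.6235259771347046, 0.8927983641624451), 7.984873294830322)
shift now-axes [23.82 20.69 -1.98] turn [  0.03   0.08 -20.11] shift final-axes [15.26 27.62 -1.97] t 8.075 q [-0.51  0.27  1.78 -0.    1.09 -1.05]
```

Emit:
{"name": "step_arm", "arguments": {"targets": [[0,0,-0.5,0,0,-10.05,2.5],[0,0,-0.5,0,0,-10.05,2.5],[2.2,4,-0.5,0,0,0,2.5],[2.2,4,-0.5,0,0,0,2.5],[2.2,4,0,0,0,0,2.5],[2.2,4,0,0,0,0,2.5],[2.2,4,0,0,0,0,2.5],[2.2,4,0,0,0,0,2.5],[2,3.6,0,0,0,0,2.5],[0,0,0,0,0,0,2.5],[0,0,0,0,0,0,2.5]]}}

```text
time_s: 9.45
tool_pos: [0.5476, 0.0348, 0.2343]
ee_rot: [-0.001, 0.335, 0.942, -0.001]
wrist_force: [0.5, -0.7, -1.0]
gripper_width: 0.368
gripper_force: 30.6
```

```bash
python3 - <<'E'
from inhand import *
from meas import *
s,v,L,g=inhand('wrist5');print(s['time_s'],s['tool_pos'],s['gripper_force'],s['wrist_force'])
v,C,c,n,yaw,m=nest('wrist5',(.478,.093))
x=np.array([np.cos(yaw),np.sin(yaw),0]);y=np.array([-x[1],x[0],0]);xs=np.cross(y,n);h=(C-c)@n
for nm,k in (('h0',0),('h-10',-.01),('h+10',.01)):
    Q=C[m&(abs(h-k)<.0025)]
    if len(Q): print(nm,len(Q),np.percentile((Q-c)@xs,[0,2,50,98,100]).round(4),np.percentile((Q-c)@y,[0,2,50,98,100]).round(4))
print(c)
E
```

```text
hist [(-45, 0), (-42, 0), (-39, 2055), (-36, 265), (-33, 13), (-30, 0), (-27, 8792), (-24, 936), (-21, 332), (-18, 325), (-15, 309), (-12, 270), (-9, 261), (-6, 239), (-3, 238), (0, 218), (3, 917), (6, 373), (9, 172), (12, 160), (15, 158), (18, 122), (21, 3), (24, 0)]
9.45 [0.54758401 0.03483683 0.23426773] 30.572503209114075 [ 0.51436961 -0.72320295 -0.9786906 ]
wrist5 plane 10649 tilt 24.996080194780216 yaw 50.93236239945461
h0 11407 [-0.0469 -0.0449  0.0085  0.0386  0.0395] [-0.0458 -0.0443 -0.0014  0.0543  0.0589]
h-10 5320 [-0.0264 -0.0251 -0.0035  0.039   0.0395] [-0.0458 -0.0223  0.008   0.0361  0.0521]
h+10 6 [0.0154 0.0154 0.016  0.0163 0.0163] [0.046  0.046  0.0465 0.0472 0.0472]
[0.48144457 0.09142311 0.07244873]
```

View pics/wrist5.png

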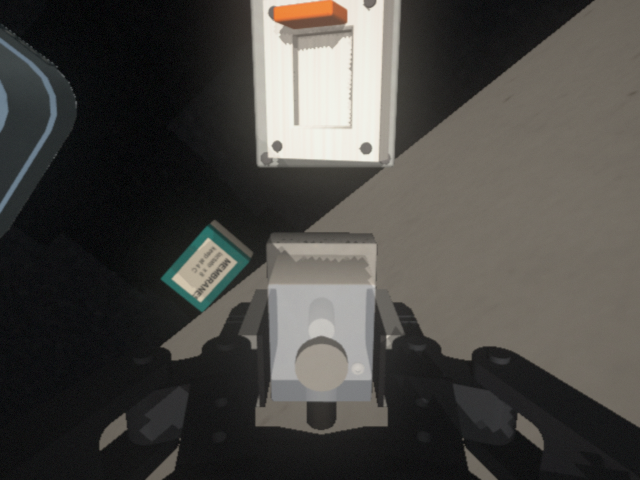

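Wrist view: the pocket is at (325,80), the orange key at (310,14), and the held chamber has its cap at (321,363). Next I'll measure the pocket rim and the chamber from this one image.

```bash
python3 - <<'E'
from inhand import *
from meas import nest
s=env.get_state();q=s['ee_rot'];Rc=R.from_quat([q[1],q[2],q[3],q[0]])
v,C,c,n,yaw,m=nest('wrist5',(.478,.093))
x=np.array([np.cos(yaw),np.sin(yaw),0]);y=np.array([-x[1],x[0],0]);xs=np.cross(y,n);h=(C-c)@n
X=(C-c)@xs*1e3;Y=(C-c)@y*1e3;pl=m&(abs(h)<.0012);fl=m&(abs(h+.01)<.0015)
def gap(a): a=np.sort(a);i=np.argmax(np.diff(a));return a[i],a[i+1]
gx=[gap(X[pl&(abs(Y-k)<1)&(abs(X)<36)]) for k in range(-16,22,4)];gy=[gap(Y[pl&(abs(X-k)<1)&(Y<50)&(Y>-44)]) for k in range(-14,16,4)]
print('rim x',np.round(gx,1).tolist());print('rim y',np.round(gy,1).tolist())
print('plate y min/max rows',np.percentile(Y[pl],[.5,99.5]),np.percentile(X[pl],[.5,99.5]))
print('floor h',np.median(h[fl&(abs(X)<18)&(abs(Y)<20)])*1e3,'floor X',np.percentile(X[fl&(abs(Y)<18)&(abs(X)<28)],[.5,99.5]),'Y',np.percentile(Y[fl&(abs(X)<15)&(abs(Y)<38)],[.5,99.5]))
L=Rc.inv().apply((C-s['tool_pos']).reshape(-1,3)).reshape(480,640,3)*1000
M=abs(L[...,1])<22
ft=M&(abs(L[...,2]-4.5)<2.5)&(L[...,0]>15)&(L[...,0]<32)
print('foot z',np.median(L[ft][:,2]),'x',np.percentile(L[ft][:,0],[1,99]),'y',np.percentile(L[ft][:,1],[.5,99.5]))
bt=M&(abs(L[...,2]+26)<2)&(abs(L[...,1])<12)&(L[...,0]>-30)&(L[...,0]<32)
print('blk x',np.percentile(L[bt][:,0],[.3,1,50,99,99.7]),'z',np.median(L[bt][:,2]),'z front/back',np.median(L[bt&(L[...,0]>8)][:,2]),np.median(L[bt&(L[...,0]<-10)][:,2]))
cp=M&(abs(L[...,2]+38.3)<1.2)&(abs(L[...,0])<12)&(abs(L[...,1])<12);print('cap',L[cp].mean(0),cv2.minEnclosingCircle(L[cp][:,:2].astype(np.float32)))
E
```

```text
wrist5 plane 10649 tilt 24.996080194780216 yaw 50.93236239945461
rim x [[-25.8, 18.7], [-25.5, 18.7], [-25.5, 19.3], [-24.7, 18.2], [-24.7, 18.5], [-24.7, 18.8], [-25.6, 18.9], [-24.7, 19.2], [-25.3, 18.6], [-25.0, 18.6]]
rim y [[-22.9, 37.5], [-23.6, 36.8], [-22.9, 36.6], [-23.6, 36.3], [-23.6, 36.8], [-22.9, 36.2], [-22.9, 36.9], [-22.9, 36.6]]
plate y min/max rows [-45.37010763  56.8648786 ] [-45.92650479  38.90054555]
floor h -9.926496177191781 floor X [-25.47863009  14.49776542] Y [-22.26606421  36.15302369]
foot z 5.6992400031397565 x [15.5098172  24.83396413] y [-19.39895953  20.03753972]
blk x [-18.59746588 -18.21721966   7.04284539  20.51361352  20.83764937] z -24.654898329369047 z front/back -24.662085704532558 -24.645055851284386
cap [  1.40991248   0.27972486 -37.43676801] ((1.10612952709198, 0.22268229722976685), 7.458436489105225)
```

```bash
cat > goal.py <<'E'
from plan import *
O=np.array([.48003,.09412,.06206]);F=frame(50.93,25);H=np.array([-6.9,.25,21.4])/1e3
def togo(h,O=O,H=H):
    Rt=toolrot(F);p=O+F.apply([0,0,h])-Rt.apply(H)+Rt.apply([0,0,.006]);delta(p,F)
E
python3 -c "
from goal import *
togo(.06)"
```

```text
shift now-axes [ 9.69 -3.1   9.91] turn [-25.1   -0.04  -0.17] shift final-axes [ 9.71 -6.99  7.65] t 9.5 q [ 0.06  0.23  1.79 -0.    1.12 -0.83]
```

Emit:
{"name": "step_arm", "arguments": {"targets": [[0,0,0,-8.4,0,0,2.5],[0,0,0,-8.4,0,0,2.5],[0,0,0,-8.3,0,-0.2,2.5],[3.2,-2.3,0,0,0,0,2.5],[3.2,-2.3,0,0,0,0,2.5],[3.3,-2.4,0,0,0,0,2.5],[0,0,3,0,0,0,2.5],[0,0,3,0,0,0,2.5],[0,0,1.6,0,0,0,2.5],[0,0,0,0,0,0,2.5]]}}

```text
time_s: 10.75
tool_pos: [0.4527, 0.0714, 0.136]
ee_rot: [0.072, 0.327, 0.92, 0.204]
wrist_force: [0.7, 0.5, -0.7]
gripper_width: 0.368
gripper_force: 30.6
```

```bash
python3 - <<'E'
from goal import *
togo(.0);s=env.get_state();print(s['tool_pos'],s['wrist_force'],s['wrist_torque'],s['gripper_force'])
grab('wrist','wrist6');grab('side','side6')
w=V('wrist6');sd=V('side6')
cv2.imwrite('pics/mix6.png',np.hstack([cv2.resize(w.b[:,120:520],(400,480)),cv2.resize(sd.b[180:300,140:240],(400,480),interpolation=cv2.INTER_CUBIC)]))
E
```

```text
shift now-axes [-0.    0.01  6.04] turn [ 0.   -0.04 -0.02] shift final-axes [0.   0.01 6.04] t 10.75 q [-0.12  0.14  2.28  0.69  0.59 -1.56]
[0.45272274 0.07137495 0.13603617] [ 0.73222264  0.45534917 -0.67264552] [-0.22223801  0.22430305  0.04187872] 30.578632950782776
```

View pics/mix6.png

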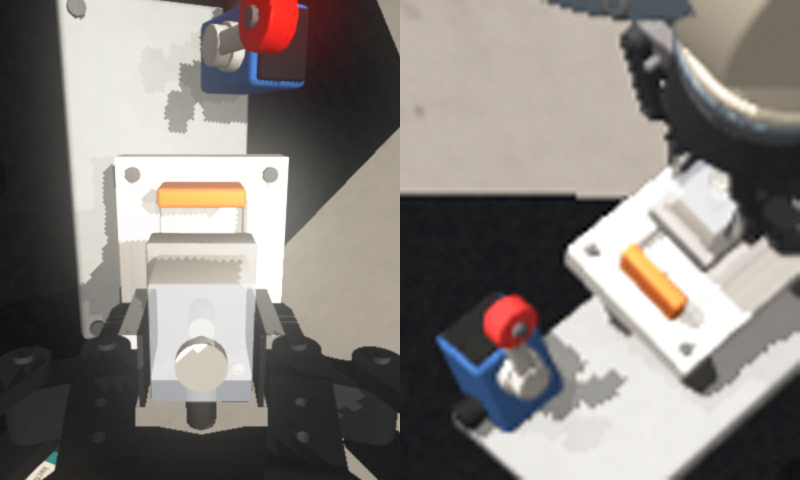

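The chamber is square over the pocket in both views: chamber centre u≈201, plate centre u≈203. Descending carefully.

Emit:
{"name": "step_arm", "arguments": {"targets": [[0,0,1.5,0,0,0,2.5],[0,0,1.5,0,0,0,2.5],[0,0,1,0,0,0,2.5],[0,0,0.5,0,0,0,2.5],[0,0,0.3,0,0,0,2.5],[0,0,0,0,0,0,2.5]]}}

```text
time_s: 11.6
tool_pos: [0.4666, 0.0877, 0.0938]
ee_rot: [0.073, 0.326, 0.92, 0.205]
wrist_force: [0.4, 0.6, -0.1]
gripper_width: 0.367
gripper_force: 30.6
```

Emit:
{"name": "step_arm", "arguments": {"targets": [[0,0,0.2,0,0,0,2.5],[0,0,0.2,0,0,0,2.5],[0,0,0,0,0,0,2.5]]}}

```text
time_s: 11.98
tool_pos: [0.4675, 0.0891, 0.09]
ee_rot: [0.073, 0.326, 0.92, 0.205]
wrist_force: [0.3, -0.3, -0.7]
gripper_width: 0.372
gripper_force: 30.6
```

Emit:
{"name": "step_arm", "arguments": {"targets": [[0,0,0.2,0,0,0,2.5],[0,0,0.2,0,0,0,2.5],[0,0,0,0,0,0,2.5]]}}

```text
time_s: 12.35
tool_pos: [0.4686, 0.0904, 0.0863]
ee_rot: [0.073, 0.326, 0.92, 0.205]
wrist_force: [-1.1, -0.2, -1.7]
gripper_width: 0.37
gripper_force: 30.6
```

```bash
python3 - <<'E'
from goal import *
togo(.0);s=env.get_state();q=s['ee_rot'];Rc=R.from_quat([q[1],q[2],q[3],q[0]])
print(Rc.inv().apply(s['wrist_force']),Rc.inv().apply(s['wrist_torque']),s['gripper_force'])
E
```

```text
shift now-axes [ 0.04 -0.14  0.48] turn [0.09 0.03 0.07] shift final-axes [ 0.04 -0.14  0.48] t 12.35 q [-0.06  0.27  2.28  0.86  0.47 -1.71]
[ 0.69037129 -1.48961254  1.17773432] [ 0.37054253 -0.00161547  0.04457791] 30.62808930873871
```

Emit:
{"name": "step_arm", "arguments": {"targets": [[0,-0.05,0.1,0,0,0,2.5],[0,-0.05,0.1,0,0,0,2.5],[0,0,0,0,0,0,2.5],[0,0,0,0,0,0,2.5]]}}

```text
time_s: 12.85
tool_pos: [0.4686, 0.0903, 0.0842]
ee_rot: [0.073, 0.326, 0.92, 0.205]
wrist_force: [0.8, -0.4, -1.4]
gripper_width: 0.366
gripper_force: 30.6
```

```bash
cat > st.py <<'E'
from goal import *
togo(.0);s=env.get_state();q=s['ee_rot'];Rc=R.from_quat([q[1],q[2],q[3],q[0]])
print(Rc.inv().apply(s['wrist_force']).round(1),Rc.inv().apply(s['wrist_torque']).round(2),s['gripper_force'])
E
python3 st.py
```

```text
shift now-axes [ 0.04 -0.04  0.29] turn [0.1  0.04 0.07] shift final-axes [ 0.04 -0.04  0.3 ] t 12.85 q [-0.06  0.28  2.28  0.87  0.47 -1.72]
[-0.9 -0.4  1.4] [ 0.28  0.01 -0.01] 30.64655900001526
```

Emit:
{"name": "step_arm", "arguments": {"targets": [[0,-0.02,0.1,0,0,0,2.5],[0,-0.02,0.1,0,0,0,2.5],[0,0,0,0,0,0,2.5],[0,0,0,0,0,0,2.5]]}}

```text
time_s: 13.35
tool_pos: [0.4689, 0.0907, 0.0822]
ee_rot: [0.073, 0.326, 0.92, 0.205]
wrist_force: [1.0, 0.7, -1.3]
gripper_width: 0.371
gripper_force: 30.6
```

Emit:
{"name": "step_arm", "arguments": {"targets": [[0,0,0.08,0,0,0,2.5],[0,0,0,0,0,0,2.5],[0,0,0,0,0,0,2.5]]}}

```text
time_s: 13.72
tool_pos: [0.4691, 0.091, 0.0815]
ee_rot: [0.073, 0.326, 0.92, 0.205]
wrist_force: [-0.3, -0.6, -1.1]
gripper_width: 0.369
gripper_force: 30.6
```

```bash
python3 st.py
```

```text
shift now-axes [ 0.04 -0.    0.01] turn [0.1  0.04 0.07] shift final-axes [ 0.04 -0.    0.01] t 13.725 q [-0.06  0.28  2.29  0.88  0.46 -1.73]
[-0.2 -1.   0.7] [ 0.22 -0.   -0.04] 30.646305084228516
```

Emit:
{"name": "step_arm", "arguments": {"targets": [[0,0,0.05,0,0,0,2.5],[0,0,0.05,0,0,0,2.5],[0,0,0,0,0,0,2.5]]}}

```text
time_s: 14.1
tool_pos: [0.4693, 0.0911, 0.0812]
ee_rot: [0.073, 0.326, 0.92, 0.205]
wrist_force: [-9.1, -7.1, 17.2]
gripper_width: 0.371
gripper_force: 33.4
```

Emit:
{"name": "step_arm", "arguments": {"targets": [[0,0,0.05,0,0,0,2.5],[0,0,0,0,0,0,2.5],[0,0,0,0,0,0,2.5]]}}

```text
time_s: 14.48
tool_pos: [0.4693, 0.0911, 0.0812]
ee_rot: [0.074, 0.326, 0.92, 0.205]
wrist_force: [-15.2, -12.5, 29.3]
gripper_width: 0.371
gripper_force: 35.2
```

```bash
python3 st.py
```

```text
shift now-axes [ 0.05 -0.01 -0.02] turn [0.16 0.09 0.11] shift final-axes [ 0.05 -0.01 -0.02] t 14.475 q [-0.06  0.28  2.29  0.89  0.46 -1.74]
[  3.9  -5.  -34.8] [1.24 0.57 0.06] 35.23818254470825
```

Contact at the expected depth, 35 N. I'll relieve the preload and open.

Emit:
{"name": "step_arm", "arguments": {"targets": [[0,0,-0.1,0,0,0,2.5],[0,0,0,0,0,0,2.5],[0,0,0,0,0,0,3.1],[0,0,0,0,0,0,3.6],[0,0,0,0,0,0,4.2],[0,0,0,0,0,0,5],[0,0,0,0,0,0,5],[0,0,0,0,0,0,5]], "squeeze": 20}}

```text
time_s: 15.48
tool_pos: [0.4692, 0.0911, 0.081]
ee_rot: [0.073, 0.326, 0.92, 0.205]
wrist_force: [-0.1, 0.1, -0.3]
gripper_width: 0.592
gripper_force: 0.0
```

Emit:
{"name": "step_arm", "arguments": {"targets": [[0,0,-0.5,0,0,0,5],[0,0,-1.5,0,0,0,5],[0,0,-2,0,0,0,5],[0,0,-3,0,0,0,5],[0,0,-3,0,0,0,5],[0,0,-3,0,0,0,5],[0,0,0,0,0,0,5]]}}

```text
time_s: 16.35
tool_pos: [0.4353, 0.0476, 0.2007]
ee_rot: [0.075, 0.326, 0.92, 0.205]
wrist_force: [-0.2, -0.4, 0.3]
gripper_width: 0.589
gripper_force: 0.0
```

```bash
python3 - <<'E'
from goal import *
s=env.get_state();print(s['tool_pos'],s['time_s'])
grab('wrist','wrist7');v=V('wrist7');C=v.cloud();N=F.inv().apply((C-O).reshape(-1,3)).reshape(C.shape)*1e3
b=(abs(N[...,2]-46)<3)&(abs(N[...,0])<25)&(abs(N[...,1])<40);P=N[b]
k,*_=np.linalg.lstsq(np.c_[P[:,:2],np.ones(len(P))],P[:,2],rcond=None);print('slopes deg',np.degrees(k[:2]),'z',k[2])
print('block',[np.round(a,2) for a in cv2.minAreaRect(P[:,:2].astype(np.float32))])
f=(abs(N[...,2]-16)<2)&(abs(N[...,0])<25)&(abs(N[...,1])<40);P=N[f];print('foot z',np.median(P[:,2]),[np.round(a,2) for a in cv2.minAreaRect(P[:,:2].astype(np.float32))])
p=(abs(N[...,2]-10)<2)&(abs(N[...,0])<45)&(abs(N[...,1])<60);print('plate z',np.median(N[p][:,2]),np.percentile(N[p][:,0],[.5,99.5]))
red=(v.b[...,2]>150)&(v.b[...,1]<60)&(v.b[...,0]<60);print('red',red.sum(),C[red].mean(0) if red.any() else 0)
E
```

```text
[0.43528986 0.04755459 0.20074955] 16.35
slopes deg [ 0.00588467 -0.12807867] z 46.10372721249954
block [array([-0.05,  7.03]), array([31.95, 40.3 ]), np.float64(0.29)]
foot z 15.852658958020909 [array([-0.11,  3.23]), array([39.96, 56.01]), np.float64(0.34)]
plate z 9.956266659518992 [-42.51938978  41.92056574]
red 950 [0.39516179 0.16224561 0.12654113]
```

View pics/wrist7.png

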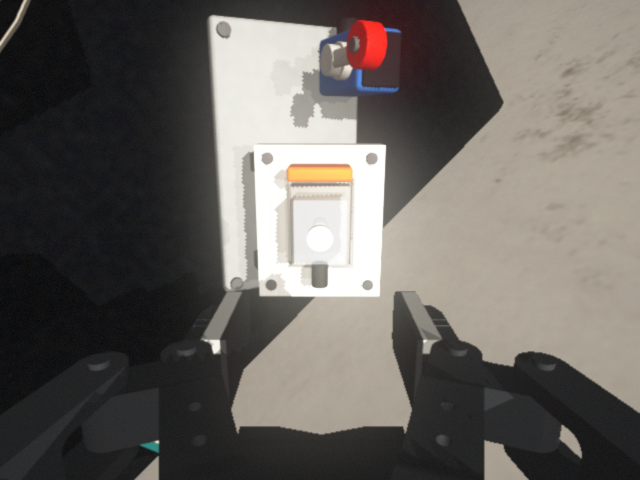

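Seated flat: block top 46.1 mm above the floor, x≈0, y≈-0.8 mm, plug at (319,275) pointing right. The roller is at (370,45). Next comes the push.

```bash
python3 - <<'E'
from goal import *
f=frame(50.93);delta(O*[1,1,0]+f.apply([.0015,.076,.150-.006]),f)
E
```

```text
shift now-axes [7.02 3.86 7.26] turn [25.15  0.2   0.04] shift final-axes [7.   6.58 4.96] t 16.4 q [-0.19 -0.01  2.25  0.57  0.77 -1.47]
```

Emit:
{"name": "step_arm", "arguments": {"targets": [[0,0,-0.5,8.4,0,0,3],[0,0,0,8.4,0,0,1],[0,0,0,8.3,0.2,0,0],[2.3,2.2,0,0,0,0,0],[2.3,2.2,0,0,0,0,0],[2.4,2.2,0,0,0,0,0],[0,0,2.5,0,0,0,0],[0,0,2.5,0,0,0,0],[0,0,0,0,0,0,0]]}}

```text
time_s: 17.52
tool_pos: [0.418, 0.1426, 0.1512]
ee_rot: [-0.003, 0.333, 0.943, 0.002]
wrist_force: [0.4, -0.3, -0.7]
gripper_width: -0.001
gripper_force: 0.0
```

```bash
python3 - <<'E'
from goal import *
f=frame(50.93);delta(O*[1,1,0]+f.apply([.0015,.076,.102-.006]),f)
s=env.get_state();q=s['ee_rot'];Rc=R.from_quat([q[1],q[2],q[3],q[0]]);print(s['tool_pos'],s['wrist_force'],s['gripper_width'])
grab('wrist','wrist8');v=V('wrist8');C=v.cloud();L=Rc.inv().apply((C-s['tool_pos']).reshape(-1,3)).reshape(C.shape)*1e3
g=(abs(L[...,1])<18)&(abs(L[...,0])<16)&(L[...,2]>-45)&(L[...,2]<15);print('fingers',np.percentile(L[g],[1,50,99],axis=0).round(1).tolist())
red=(v.b[...,2]>150)&(v.b[...,1]<60)&(v.b[...,0]<60);print('red local',np.percentile(L[red],[2,50,98],axis=0).round(1).tolist())
E
```

```text
shift now-axes [-0.3   0.28  4.92] turn [ 0.09 -0.38  0.15] shift final-axes [-0.27  0.29  4.92] t 17.525 q [ 0.32  0.17  2.09  0.01  0.88 -0.58]
[0.4180448  0.14259867 0.15119629] [ 0.42443944 -0.25148918 -0.74000535] -0.0012768435004429242
fingers [[-9.9, -16.1, -44.8], [10.4, 0.2, -28.8], [13.3, 16.1, -5.5]]
red local [[97.8, -107.5, 131.1], [105.3, -62.5, 136.3], [130.2, -19.1, 152.3]]
```

View pics/wrist8.png

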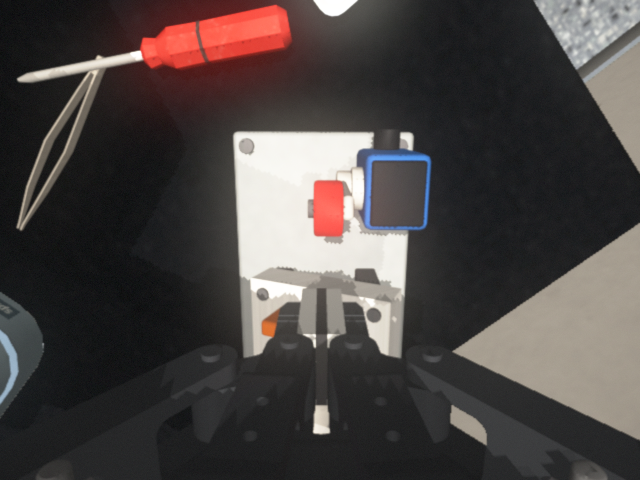

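The fingers are shut at (321,310), with the roller straight ahead at (328,208). I'll lower, push left, then back off.

Emit:
{"name": "step_arm", "arguments": {"targets": [[-0.2,0.3,2.5,0,0,0,0],[0,0,2.5,0,0,0,0],[0,0,0.9,0,0,0,0],[0,0,0,0,0,0,0]]}}

```text
time_s: 18.08
tool_pos: [0.4236, 0.1442, 0.0948]
ee_rot: [-0.001, 0.334, 0.943, 0.003]
wrist_force: [-0.4, 0.9, 0.5]
gripper_width: 0.001
gripper_force: 0.0
```

Emit:
{"name": "step_arm", "arguments": {"targets": [[0.6,0,0,0,0,0,0],[0.6,0,0,0,0,0,0],[0.6,0,0,0,0,0,0],[0.6,0,0,0,0,0,0],[0.6,0,0,0,0,0,0],[0,0,0,0,0,0,0]]}}

```text
time_s: 18.82
tool_pos: [0.4002, 0.1634, 0.0948]
ee_rot: [-0.0, 0.333, 0.943, 0.004]
wrist_force: [2.4, -0.9, 0.6]
gripper_width: -0.002
gripper_force: 1.1
```

Emit:
{"name": "step_arm", "arguments": {"targets": [[0.6,0,0,0,0,0,0],[0.6,0,0,0,0,0,0],[0.4,0,0,0,0,0,0],[0,0,0,0,0,0,0],[0,0,0,0,0,0,0]]}}

```text
time_s: 19.45
tool_pos: [0.388, 0.1729, 0.0946]
ee_rot: [-0.0, 0.333, 0.943, 0.003]
wrist_force: [5.2, -4.5, -2.7]
gripper_width: 0.002
gripper_force: 3.4
```

```bash
cat > ang.py <<'E'
from goal import *
import sys
s=env.get_state();f=frame(50.93);print('tcp in station',f.inv().apply(s['tool_pos']-O*[1,1,0]).round(4),'F st',f.inv().apply(s['wrist_force']).round(1))
for n in ('side','top'):
    grab(n,n+sys.argv[1]);v=V(n+sys.argv[1]);C=v.cloud();S=f.inv().apply((C-O*[1,1,0]).reshape(-1,3)).reshape(C.shape)
    r=(v.b[...,2]>120)&(v.b[...,1]<70)&(v.b[...,0]<70)&(abs(S[...,1]-.12)<.07)&(abs(S[...,0])<.03)&(S[...,2]>.07)
    if r.any(): print(n,'red st',r.sum(),np.percentile(S[r],[2,50,98],axis=0).round(4).tolist())
E
python3 ang.py 9
```

```text
tcp in station [0.0031 0.1212 0.0946] F st [-0.2 -6.8 -2.7]
side red st 62 [[-0.0064, 0.1336, 0.0995], [-0.0045, 0.1447, 0.111], [0.0053, 0.1545, 0.1176]]
```

Roller centre is about 35 mm over, or 36°. I'll push slightly further for margin, then back off gently and lift away.

Emit:
{"name": "step_arm", "arguments": {"targets": [[0.2,0,0,0,0,0,0],[0,0,0,0,0,0,0],[-0.5,0,0,0,0,0,0],[-0.6,0,0,0,0,0,0],[-0.7,0,0,0,0,0,0],[-0.7,0,0,0,0,0,0],[-0.7,0,0,0,0,0,0],[-0.7,0,0,0,0,0,0],[-0.7,0,0,0,0,0,0],[0,0,-3,0,0,0,0],[0,0,-5,0,0,0,0],[0,0,-5,0,0,0,0]]}}

```text
time_s: 21.05
tool_pos: [0.4216, 0.1442, 0.2258]
ee_rot: [-0.001, 0.334, 0.943, 0.003]
wrist_force: [1.5, 0.6, 0.6]
gripper_width: 0.001
gripper_force: 0.0
```

Emit:
{"name": "step_arm", "arguments": {"targets": [[-2,-3,-2,0,0,0,0],[-3,-5,0,0,0,0,0],[-3,-5,0,0,0,0,0],[0,0,0,0,0,0,0],[0,0,0,0,0,0,0]]}}

```text
time_s: 21.68
tool_pos: [0.4024, -0.0071, 0.2436]
ee_rot: [-0.001, 0.334, 0.942, 0.004]
wrist_force: [0.0, 1.1, 0.1]
gripper_width: -0.0
gripper_force: 0.0
```

```bash
python3 ang.py 10; python3 - <<'E'
from goal import *
for t in ('top10','side10'):
    v=V(t);C=v.cloud();N=F.inv().apply((C-O).reshape(-1,3)).reshape(C.shape)*1e3
    P=N[(abs(N[...,2]-46)<3)&(abs(N[...,0])<25)&(abs(N[...,1])<40)];print(t,len(P),np.median(P,axis=0) if len(P) else 0,[np.round(a,2) for a in cv2.minAreaRect(P[:,:2].astype(np.float32))] if len(P)>5 else 0)
s=env.get_state();print(s['time_s'],s['tool_pos'],s['wrist_force'])
E
```

```text
tcp in station [-0.1275 -0.0035  0.2436] F st [0.9 0.7 0.1]
side red st 58 [[-0.0063, 0.0994, 0.078], [-0.0046, 0.1116, 0.1183], [0.0254, 0.1207, 0.1269]]
top10 0 0 0
side10 241 [-2.05852756  9.46437996 46.85382923] [array([-0.32,  6.21]), array([41.11, 32.68]), np.float64(89.0)]
21.775 [ 0.40246915 -0.00609421  0.24348467] [-0.84673485  0.6251705  -0.97927489]
```

The roller is back upright and the chamber is still seated, with the robot clear of everything. Handing in.

```bash
python3 -c "
from station import env
print(env.close_job())"
```

```text
the job is handed in; nothing more can be done
None
```

I seated and released the chamber in the pocket with its plug to the right, pushed the roller arm left about 36° (it sprang back upright), and handed the job in at about 22 s of the 54 s limit; the hand-in returned no verdict.

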